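# Snap the locking dust cap into the wheel hub

### The arm

A 6-joint arm with a two-finger parallel gripper is mounted at the origin on the work surface. World frame = base frame: x ahead of the robot, y to its left, z up, the work surface at z = 0. Lengths are in mm, angles in degrees, forces in N, time in s.
With the tool pointing down it reaches from about 300 to 850 mm from the base axis. Payload 4.2 kg.
Tool frame: the origin (TCP) lies at the very end of the fingers, on their centre line; the grasp point (between the pads) lies 19 mm behind it; z points along the fingers, y is the direction in which the jaws open and shut (so a half turn about z gives the same grasp; the last joint's range is limited). The gripper opens to 91 mm and grips with 3 to 60 N. Pads are 32 mm wide; open, the fingers measure 118 mm over their backs; the gripper's body (76 mm by 178 mm) begins 60 mm behind the grasp point.
Start: joints at [-68.927, 18.312, 89.639, -0, 72.044, -1.146], TCP at [217.442, -532.318, 213.976] pointing down, gripper open.
Joint ranges: [-177.97, 177.97], [-48.28, 115.42], [12.27, 149.76], [-77.06, 257.06], [2.81, 150.46], [-146.56, 146.56]. Speed limits (degrees/s): [147.25, 147.25, 180, 180, 180, 180].

### API

Orientations are given as [roll, pitch, yaw] about the fixed x, y, z axes, in that order (R = Rz(yaw) Ry(pitch) Rx(roll)).
In Python, from workcell import * gives the robot as it stands. The module is installed in compiled form; this text tells all that it offers.
- The arm moves only by the tool servo_tool, never from a script. Its argument "plan" is a list that holds one entry, the list of rows, each a list of 7 numbers: the shift along the tool's x, y, z in mm, then the turn, a rotation vector about the tool's x, y, z in rad, then the opening, from 0 (shut) to 1 (fully open). A call has 1 to 20 rows; each row is the pose to reach, as a shift and turn from the pose commanded when the call began, along the tool's axes at that moment; what a row does not reach only later rows make up. A row lasts 1/10 s, in which the tool goes at most 50 mm and 8.59 degrees, less where a joint would pass 70% of its speed; a pose out of reach is approached as far as the arm can. A call with a gripper value outside its range is refused whole. The fingers move at their own pace and stop on an object; "squeeze" is the grip in N (left out, the last holds). Time passes only in rows, so rows that repeat a pose let the fingers close. It gives the time, the measured TCP pose, the force and the opening at its end, in the units of the state.
- state(): the state, without advancing time (a new reading comes with each control period).
- grab_frame(name): name is "side" or "top"; returns a dict with "color" (384x512x3 uint8, red, green, blue), "range_z" (384x512 float32, mm along the optical axis (not along the pixel's ray), 0 where there is no reading), "fx", "fy", "cx", "cy" (pixels), "rvec" (rotation vector, rad) and "tvec" (3), from world to camera coordinates, as OpenCV has them. Camera axes: x right, y down, z forward; pixel columns grow to the right and rows downward; lengths in mm; the calibration is good to about 2 mm. A picture is of the moment at which its call begins.
- job_done(): hands the job in, once; it reports no verdict.
The state is a dict: "time_s": time; "qpos": joint angles; "qvel": joint speeds; "effort": joint torques, N m; "ee_pos": TCP position; "ee_rot": TCP orientation; "force": force on the tool from outside, world axes, zero at the start; "torque": the same for the moment, N m; "gripper_width": finger opening in mm.
Only numpy, scipy, OpenCV 4.12 (cv2) and the standard library are available. Lean on these libraries where they do the work, as an engineer would, in place of code of your own. Each camera call takes 0.05 s, during which the arm holds its last target.

### The job

Pinch the two sprung tabs of the black locking dust cap together and fit it into the wheel hub, so that the lugs under it drop into the slots of the hub nut and its flange sits flush on the rim; then let the tabs spring out under the rim and let go. Nobody has measured at what angle the nut's slots stand and the plastic lugs snap off if forced, so press lightly and turn the cap to find them. Leave the other parts on the table where they are.

Things in the scene. Friction and masses are not known exactly. Their poses are not given: they have to be found in the camera images.
- cap: Locking dust cap, black plastic, about 75 g, standing on its three lugs, two finger ears up. Origin: on its axis, in the underside of its round flange; z up; y runs from the right ear to the left ear. Flange 66 mm across, 4 mm thick (z 0 to 4 mm). Below it a round skirt 48 mm across, 10 mm deep, foot chamfered 1.5 mm.
- cap_ears (a point): Point on the cap's axis between its two upright ears, 20 mm above the origin; axes as the cap's. Each ear is 22 mm wide (along x), from the flange to 32 mm above the origin; outer faces 42 mm apart along y when free, 32 mm when pinched to the stops. Between them a spring housing, its top 16 mm above the origin.
- cap_lugs (a point): Point on the cap's axis in the plane of the lugs' feet, 18 mm under the origin; axes as the cap's. The three lugs hang from the skirt, 8 mm long, 6 mm wide, 19.5 to 23.5 mm from the axis; one lies on the cap's +x axis, the others 120 degrees either way.
- tab_left (a joint): How far the +y ear is pushed in, m: 0 sprung out, 0.005 on its stop. Spring: 4.5 N at 0, 12 N at 0.005; a grip of 25 N or more holds both tabs on their stops. Under the flange the ear carries a square tooth, 12 mm wide, 6 to 10 mm below the origin, reaching 28 mm from the axis when free, 23 mm when pinched. It has no ramp: it passes the hub's lip only while pinched.
- tab_right (a joint): The same for the -y ear and its tooth.
- hub_mouth (a point): Centre of the wheel hub's round mouth, in the plane of its flat top rim, 90 mm above the table, z up. Hub and knuckle are fixed: 140 mm wheel flange, five studs with tips 4 mm below the rim, cast arms low on the table. Rim 74 mm across outside, mouth 50.4 mm; its inward lip is 4 mm thick, under it the bore widens to 62 mm. Over 40 N between cap and hub or nut breaks the cap.
- crown (a point): Centre of the crown of the fixed castellated nut in the bore, 12 mm under the rim: 48 mm across flats, six radial slots 60 degrees apart, 8.5 mm wide, 8 mm deep. This frame turns with the hub, NOT the nut: the slots' angle is unmeasured. Lugs on the crown: flange 6 mm above the rim, teeth inside the lip. Lugs in slots: flange goes flush, teeth 2 mm under the lip, free to spring out.
- grease_cap: Bystander: plain pressed-steel grease cap, 60 mm across and 29 mm high, no tabs. Origin at the centre of its underside.
- ball_joint: Bystander: ball joint with rubber boot, stud up, 54 mm across and 78 mm high. Origin at the centre of its underside.
- ratchet: Bystander: steel ratchet with a socket, 200 mm long, 44 mm high, lying flat. Origin at mid-length on the table.
- bush_sleeve: Bystander: steel tube standing on end, 26 mm across and 50 mm high. Origin at the centre of its underside.
- rubber_bush: Bystander: rubber ring lying flat, 44 mm across and 26 mm high. Origin at the centre of its underside.
- bolt: Bystander: steel bolt standing on its head, 23 mm across and 64 mm high. Origin at the centre of its underside.
There are look-alikes about, which are no part of the job. What is shaped like the cap but purple, white or yellow is not meant.

How it is judged:
By the outcome, as a careful person would: the job done as asked, in the order asked, and still so for the second after the job is handed in, with the robot touching nothing.
It also fails if it takes over 58 s, if anything falls off the work surface, if the arm or the gripper's body presses on something with over 40 N, if the wrist force passes 120 N, or if a joint passes its speed limit or range.

## Working session

There is one attempt and no reset: what is moved stays moved. The work goes in short steps, Python scripts to look and compute and a tool call to move; the robot and the scene stay as the last step left them, time stands still between calls to the robot, and variables do not carry over. Pictures are saved under pics/ and viewed, and the job is handed in when it is done.

Besides the shell and the picture viewer there is one more tool, called after "Call:" as name(argument=value, ...) on one line, values as JSON. servo_tool: Moves the arm, as the interface text tells. Its arguments: {"type":"object","properties":{"plan":{"type":"array"},"squeeze":{"type":"number"}},"required":["plan"]}

```bash
mkdir -p pics
cat > h.py <<'E'
from workcell import *
import numpy as np, cv2, pickle
def grab(n,tag):
    f=grab_frame(n); pickle.dump(f,open(f'pics/{n}_{tag}.pkl','wb'))
    cv2.imwrite(f'pics/{n}_{tag}.png',cv2.cvtColor(f['color'],cv2.COLOR_RGB2BGR)); return f
def load(n,tag): return pickle.load(open(f'pics/{n}_{tag}.pkl','rb'))
def cam(f):
    R=cv2.Rodrigues(np.array(f['rvec'],float))[0]; t=np.array(f['tvec'],float).reshape(3); return R,t
def cloud(f):
    R,t=cam(f); Z=f['range_z'].astype(float); v,u=np.mgrid[:Z.shape[0],:Z.shape[1]]
    P=np.stack([(u-f['cx'])/f['fx']*Z,(v-f['cy'])/f['fy']*Z,Z],-1)
    W=(P-t)@R; W[Z<=0]=np.nan; return W
def ray(f,u,v,z):
    R,t=cam(f); d=R.T@np.array([(u-f['cx'])/f['fx'],(v-f['cy'])/f['fy'],1]); c=-R.T@t
    return c+d*(z-c[2])/d[2]
def proj(f,p):
    R,t=cam(f); q=R@np.array(p,float)+t; return f['fx']*q[0]/q[2]+f['cx'],f['fy']*q[1]/q[2]+f['cy']
E
python3 - <<'E'
from h import *
for n in('side','top'):
    f=grab(n,'0'); R,t=cam(f); print(n,-R.T@t,R[2],f['fx'],f['cx'],f['cy'])
print(state())
E
```

```text
side [356.106328   624.46971193 512.25853103] [ 0.21850207 -0.84137871 -0.49430629] 407.04091567449007 252.4157894216769 189.6245711760963
top [ 414.7036739  -105.37127829 1232.76558849] [ 0.12604849 -0.01525312 -0.99190681] 421.93442169359014 257.1576114229899 189.0098522421907
{'time_s': 0.1, 'qpos': array([-6.89269815e+01,  1.83483977e+01,  8.97003279e+01,  5.12697946e-04,
        7.20430700e+01, -1.14490603e+00]), 'qvel': array([-0.10075576, -0.05646281, -0.05627372,  0.02972606,  0.0084637 ,
       -0.00625882]), 'effort': array([-7.80187690e-06, -4.13334811e+01, -2.32510561e+01,  7.28219049e-02,
        4.21467377e-02, -5.32547472e-05]), 'ee_pos': array([ 217.27441704, -531.87857035,  213.19396251]), 'ee_rot': array([-1.79908232e+02, -2.32154509e-03,  2.22177643e+01]), 'force': array([-0.80451214, -0.72121551, -0.30377619]), 'torque': array([0.03050625, 0.00528724, 0.03381584]), 'gripper_width': 91.19311583567546}
```

View pics/top_0.png

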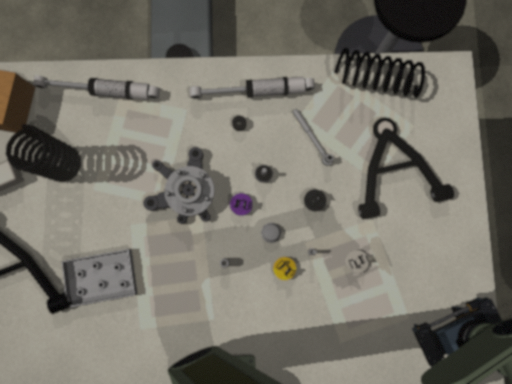

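View pics/side_0.png

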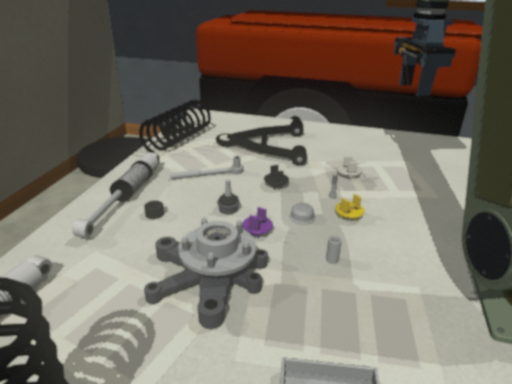

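The top view shows the hub at about (188,188). The black cap is at about (316,200) in the top view and (276,177) in the side view. Purple, yellow and white caps are the look-alikes. I'll zoom in.

Run:
```python
from h import *
f=load('top','0');g=load('side','0')
def crop(f,u0,v0,w,h,s): 
    c=f['color'][v0:v0+h,u0:u0+w]; c=np.clip(c.astype(float)*1.8+20,0,255).astype(np.uint8)
    return cv2.cvtColor(cv2.resize(c,None,fx=s,fy=s,interpolation=cv2.INTER_CUBIC),cv2.COLOR_RGB2BGR)
a=crop(f,296,180,40,40,7);b=crop(g,256,155,40,40,7);c=crop(f,150,150,80,80,3.5);d=crop(g,170,200,80,80,3.5)
cv2.imwrite('pics/z.png',np.vstack([np.hstack([a,b]),np.hstack([c,d])]))
W=cloud(f)
print(np.round(W[188:213:2,304:330:2,2]).astype(int))
print(np.round(W[160:216:3,160:216:3,2]))
```

```text
[[-3 -3  1  1  1  3  1 -4 -3  5 -2  2  2]
 [-2 -3 -2  0 22 23 23 17 -3 -1  2 -1 -1]
 [ 0  1 22 19 18 24 23 23 27 20  1 -2  1]
 [ 2 23 17 24 27 24 23 29 49 22 23  4  0]
 [ 0 21 22 22 22 19 21 23 39 48 23 -2 -1]
 [21 23 19 20 21 37 33 29 25 46 52 20  0]
 [21 20 20 49 22 35 33 33 19 28 26 21 -4]
 [22 19 31 53 49 34 32 24 22 22 21 25 -2]
 [ 1 18 22 41 48 24 22 17 20 18 20 -1  0]
 [-1 22 19 23 47 21 21 23 22 20 18  0 -4]
 [ 5 -3 25 22 20 21 22 22 24 24 -5  0  1]
 [ 3 -1  0 21 22 18 20 21 24  2 -2 -5 -1]
 [-1  1 -3 -4 -1 -4  2 -2  1  3 -5 -1 -1]]
[[-1. -3.  1.  4. -3. -0.  4. -3. -2. -2. 29. 34. 37. 28.  8.  0.  0. -5.
  nan]
 [29. -0.  2.  1. -1. -2. -2. -4.  1. -1. 28. 30. 32. 26.  2.  2. -0.  1.
   0.]
 [25. 24.  1. -1. -1.  2. -1. -4.  1. 24. 29. 31. 30. 31. 19. -2.  3.  2.
  -1.]
 [24. 22. 24. 26. -4. -3. -3. 62. 61. 61. 60. 61. 58. 56. 12. -1. -2. -1.
   1.]
 [17. 24. 21. 21. 22. 58. 87. 79. 56. 60. 62. 60. 60. 61. 57. 56.  1.  1.
  -4.]
 [ 1. 21. 21. 19. 65. 58. 57. 59. 58. 61. 59. 53. 59. 59. 85. 73. 58.  0.
  -1.]
 [ 0. -0. 20. 55. 62. 58. 58. 90. 91. 90. 88. 88. 60. 55. 61. 58. 5
[... 286 characters left out ...]
 70. 74. 73. 76. 72. 75. 87. 73. 61. 55. 59.
  61.]
 [28. 32. 86. 82. 56. 89. 86. 68. 76. 76. 74. 80. 88. 88. 66. 58. 61. 60.
  55.]
 [28. 23. 56. 72. 64. 57. 86. 92. 77. 69. 72. 76. 89. 89. 58. 59. 56. 60.
  -0.]
 [34. 27. 61. 62. 59. 60. 92. 86. 88. 90. 89. 90. 92. 62. 59. 86. 84. 61.
   0.]
 [27. 33. 32. 60. 56. 61. 59. 63. 89. 86. 86. 82. 61. 58. 60. 59. 59. 55.
  -3.]
 [28. 32. 27. 56. 56. 58. 60. 62. 63. 55. 61. 59. 58. 62. 59. 58. 61. -1.
  -1.]
 [15. 25. 11. -2. 57. 63. 61. 57. 58. 59. 60. 58. 57. 60. 61. 62.  3. -4.
  -2.]
 [ 3. -4. -2. -1.  0. 60. 60. 62. 84. 78. 62. 61. 61. 57. 59. 30. -3. -3.
  -3.]
 [-0. -4. -3. -1. -2.  1. -3. 62. 59. 61. 57. 59. 54. 27. 29. 25. 28. -2.
  -4.]]
```

View pics/z.png

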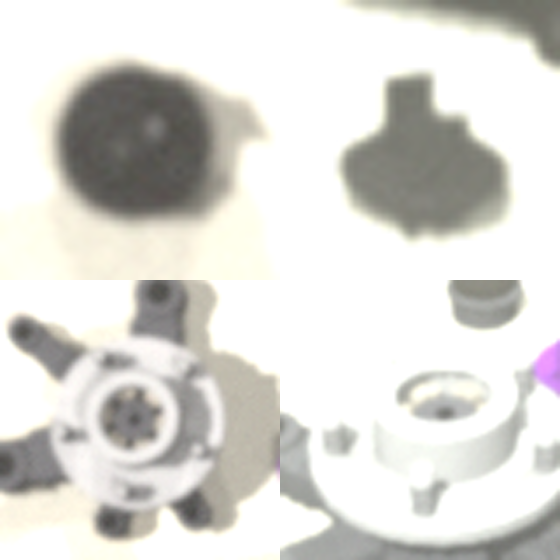

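Run:
```python
from h import *
f=load('top','0');g=load('side','0')
def circ(P):
    A=np.c_[2*P,np.ones(len(P))]; s=np.linalg.lstsq(A,(P**2).sum(1),rcond=None)[0]
    return s[:2],np.sqrt(s[2]+s[0]**2+s[1]**2)
def outline(f,mask,z):
    cs,_=cv2.findContours(mask.astype(np.uint8),cv2.RETR_EXTERNAL,cv2.CHAIN_APPROX_NONE)
    c=max(cs,key=cv2.contourArea)[:,0]; return np.array([ray(f,u,v,z)[:2] for u,v in c])
for n,f in(('top',f),('side',g)):
    W=cloud(f); Z=W[...,2]; C=f['color'].astype(int)
    yy,xx=np.mgrid[:384,:512]
    c0=(316,200) if n=='top' else (276,177)
    near=np.hypot(xx-c0[0],yy-c0[1])<17
    m=near&(Z>12)&(Z<60)
    X=W[m&(Z<28)]; print(n,'flange n',len(X),'mean',X.mean(0),'zmed',np.median(X[:,2]))
    dark=near&(C.max(2)<70)
    if n=='top':
        P=outline(f,dark,20); print('dark circle',circ(P))
        P=outline(f,m,20); print('depth circle',circ(P))
    E=W[near&(Z>42)]; print('ears n',len(E),E.mean(0))
    d=E[:,:2]-E[:,:2].mean(0); w,V=np.linalg.eigh(d.T@d); print(w,np.degrees(np.arctan2(V[1],V[0])))
    print(np.round(E).tolist()[:60])
    h0=(188,188) if n=='top' else (217,240)
    nh=np.hypot(xx-h0[0],yy-h0[1])<40
    r=nh&(Z>85)&(Z<95)
    lab,L=cv2.connectedComponents(r.astype(np.uint8)); k=max(range(1,lab),key=lambda i:(L==i).sum()); r=L==k
    X=W[r]; print('rim',len(X),X.mean(0),np.median(X[:,2]))
    P=outline(f,r,90); print('rim outer',circ(P))
```

```text
top flange n 320 mean [ 530.6804763  -289.72246247   21.22900663] zmed 21.336507676911175
dark circle (array([ 531.69909316, -291.22242572]), np.float64(30.355595764520174))
depth circle (array([ 531.28411932, -290.55689101]), np.float64(31.729105673935333))
ears n 40 [ 530.17006343 -288.49939297   48.68414674]
[ 1608.1686072  13442.92482775] [-148.72464791  121.27535209]
[[549.0, -301.0, 52.0], [549.0, -304.0, 47.0], [547.0, -299.0, 44.0], [546.0, -301.0, 49.0], [546.0, -303.0, 55.0], [544.0, -302.0, 43.0], [543.0, -304.0, 49.0], [543.0, -307.0, 48.0], [541.0, -304.0, 49.0], [541.0, -306.0, 48.0], [541.0, -309.0, 47.0], [538.0, -307.0, 47.0], [537.0, -309.0, 51.0], [535.0, -307.0, 46.0], [535.0, -309.0, 47.0], [534.0, -311.0, 52.0], [532.0, -309.0, 46.0], [532.0, -311.0, 50.0], [530.0, -269.0, 49.0], [530.0, -272.0, 49.0], [528.0, -267.0, 42.0], [527.0, -269.0, 50.0], [527.0, -271.0, 51.0], [527.0, -274.0, 50.0], [525.0, -269.0, 47.0], [524.0, -271.0, 53.0], [524.0, -274.0, 52.0], [524.0, -277.0, 49.0], [522.0, -272.0, 42.0], [521.0, -273.0, 57.0], [521.0, -277.0, 48.0], [519.0, -27
[... 1374 characters left out ...]
], [516.0, -283.0, 49.0], [530.0, -267.0, 52.0], [528.0, -267.0, 52.0], [526.0, -268.0, 51.0], [523.0, -268.0, 52.0], [521.0, -272.0, 51.0], [519.0, -273.0, 50.0], [516.0, -274.0, 50.0], [514.0, -276.0, 50.0], [512.0, -277.0, 49.0], [530.0, -265.0, 50.0], [528.0, -267.0, 49.0], [525.0, -264.0, 51.0], [523.0, -269.0, 49.0], [521.0, -270.0, 49.0], [518.0, -272.0, 48.0], [516.0, -273.0, 48.0], [514.0, -276.0, 47.0], [512.0, -279.0, 45.0], [530.0, -265.0, 47.0], [528.0, -268.0, 46.0], [525.0, -267.0, 47.0], [523.0, -271.0, 45.0], [521.0, -272.0, 45.0]]
rim 557 [562.29696233  74.67367408  89.50540521] 89.90580272937319
rim outer (array([562.78456199,  73.20168772]), np.float64(37.73845834523518))
```

Run:
```python
from h import *
f=load('top','0');g=load('side','0')
def circ(P):
    A=np.c_[2*P,np.ones(len(P))]; s=np.linalg.lstsq(A,(P**2).sum(1),rcond=None)[0]
    return s[:2],np.sqrt(s[2]+s[0]**2+s[1]**2)
for n,f,h0 in(('top',f,(188,188)),('side',g,(217,233))):
    G=cv2.cvtColor(f['color'],cv2.COLOR_RGB2GRAY).astype(np.float32)
    c0=np.array([564,68.])
    for it in range(3):
      for lo,hi,sgn in((20,31,1),(31,44,-1)):
        P=[];rs=np.arange(lo,hi,.25)
        for a in np.radians(np.arange(0,360,5)):
            q=np.array([proj(f,[c0[0]+r*np.cos(a),c0[1]+r*np.sin(a),90]) for r in rs],np.float32)
            s=cv2.remap(G,q[:,0],q[:,1],cv2.INTER_CUBIC).ravel(); d=np.gradient(s)*sgn
            k=d.argmax()
            if d[k]>1.0: P.append([c0[0]+rs[k]*np.cos(a),c0[1]+rs[k]*np.sin(a)])
        P=np.array(P); c,r=circ(P)
        e=abs(np.hypot(*(P-c).T)-r); P=P[e<1.5]; c,r=circ(P)
        print(n,lo,len(P),c,r)
      c0=(c0+0) if 0 else c
# slots
f=load('top','0');G=cv2.cvtColor(f['color'],cv2.COLOR_RGB2GRAY).astype(np.float32)
W=cloud(f)
for c in((564,66.5),(563,68),(564,68)):
  for r in(12,15,18,20,22):
    A=np.radians(np.arange(0,360,3))
    q=np.array([proj(f,[c[0]+r*np.cos(a),c[1]+r*np.sin(a),78]) for a in A],np.float32)
    s=cv2.remap(G,q[:,0],q[:,1],cv2.INTER_CUBIC).ravel()
    F=(s*np.exp(-6j*A)).mean(); print(c,r,'dark angle',round((np.degrees(np.angle(-F))/-6*-1)%60,1),abs(F)*2,s.mean())
cv2.imwrite('pics/hub.png',cv2.resize(cv2.cvtColor(np.clip(f['color'][168:208,168:208].astype(float)*2,0,255).astype(np.uint8),cv2.COLOR_RGB2BGR),None,fx=14,fy=14,interpolation=cv2.INTER_CUBIC))
```

```text
top 20 51 [565.22085669  69.11387831] 24.05117186411298
top 31 34 [566.19514414  68.72473493] 36.821390962638525
top 20 45 [565.2395797  68.9825863] 24.19798541661592
top 31 34 [566.44992893  68.30468234] 36.448916518061665
top 20 45 [565.20333702  68.49662839] 24.43601676232801
top 31 34 [565.89109701  68.60568948] 36.66319098107854
side 20 57 [563.55792928  71.09139625] 24.02152798683907
side 31 31 [563.90019962  70.29270868] 37.67673037444687
side 20 57 [563.85702294  71.11872249] 23.93851755062357
side 31 37 [564.04614625  70.71661997] 37.17509168560411
side 20 53 [563.76769344  71.2419875 ] 23.869865821861275
side 31 38 [563.99131627  70.87799261] 37.20729195407487
(564, 66.5) 12 dark angle 17.1 1.0110210415609993 61.388668
(564, 66.5) 15 dark angle 11.8 5.716479206852178 62.814
(564, 66.5) 18 dark angle 11.2 12.25011588362737 69.765175
(564, 66.5) 20 dark angle 11.5 14.082521174855742 77.381134
(564, 66.5) 22 dark angle 11.5 12.54552323969826 85.79482
(563, 68) 12 dark angle 12.3 1.463407110958318 61.133926
(563, 68) 15 dark angle 11.1 5.64361463736062 62.013412
(563, 68) 18 dark angle 10.6 10.95959216102135 67.90127
(563, 68) 20 dark angle 11.1 12.578380786485164 75.57231
(563, 68) 22 dark angle 11.5 11.366902957220132 85.393295
(564, 68) 12 dark angle 13.6 1.0337667909762904 61.080387
(564, 68) 15 dark angle 11.8 5.583880934135663 61.178913
(564, 68) 18 dark angle 11.4 12.489440070806838 67.1194
(564, 68) 20 dark angle 11.6 14.744569395789627 74.633415
(564, 68) 22 dark angle 11.8 13.230253679834124 83.88753
```

View pics/hub.png

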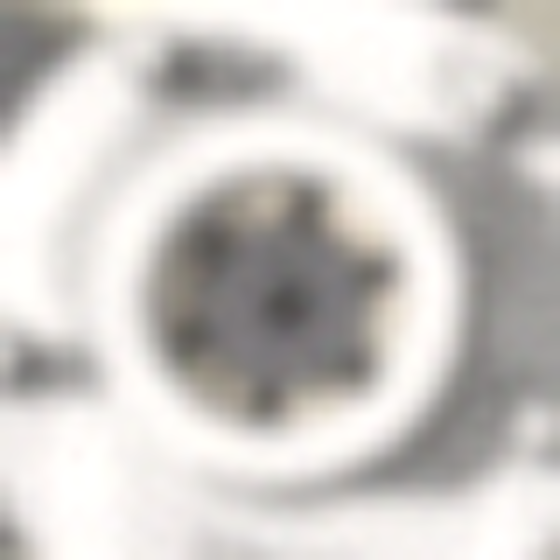

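```bash
cat >> h.py <<'E'
from scipy.spatial.transform import Rotation as Ro
def rel(p0,rpy0,p1,yaw1):
    R0=Ro.from_euler('xyz',rpy0,degrees=True); R1=Ro.from_euler('xyz',[180,0,yaw1],degrees=True)
    return np.round(R0.inv().apply(np.array(p1)-p0),1), np.round((R0.inv()*R1).as_rotvec(),4)
E
python3 - <<'E'
from h import *
print(rel([217.44,-532.32,213.98],[180,0,22.218],[531,-290,130],31.5))
print(rel([217.44,-532.32,213.98],[180,0,22.218],[531,-290,110],31.5))
E
```

```text
(array([ 381.9, -105.8,   84. ]), array([ 0.   ,  0.   , -0.162]))
(array([ 381.9, -105.8,  104. ]), array([ 0.   ,  0.   , -0.162]))
```

Call:
servo_tool(plan=[[[45, -13, 0, 0, 0, 0, 1], [95, -27, 0, 0, 0, -0.05, 1], [143, -40, 0, 0, 0, -0.1, 1], [190, -53, 20, 0, 0, -0.162, 1], [238, -66, 40, 0, 0, -0.162, 1], [285, -79, 60, 0, 0, -0.162, 1], [333, -92, 75, 0, 0, -0.162, 1], [381.9, -105.8, 84, 0, 0, -0.162, 1], [381.9, -105.8, 84, 0, 0, -0.162, 1], [381.9, -105.8, 84, 0, 0, -0.162, 1], [381.9, -105.8, 84, 0, 0, -0.162, 1], [381.9, -105.8, 84, 0, 0, -0.162, 1], [381.9, -105.8, 84, 0, 0, -0.162, 1]]], squeeze=30)

```text
time_s: 1.4
ee_pos: [530.0, -291.3, 130.6]
ee_rot: [180.0, -0.0, 31.4]
force: [0.1, -0.5, 0.7]
gripper_width: 91.2
```

Run:
```python
from h import *
f=grab('side','1');g=grab('top','1'); s=state(); print(s['ee_pos'],s['ee_rot'],s['gripper_width'])
a=cv2.resize(f['color'][90:210,210:340],None,fx=4,fy=4,interpolation=cv2.INTER_CUBIC)
b=cv2.resize(g['color'][140:260,256:386],None,fx=2,fy=4,interpolation=cv2.INTER_CUBIC)
cv2.imwrite('pics/z1.png',cv2.cvtColor(np.hstack([a,b]),cv2.COLOR_RGB2BGR))
```

```text
[ 530.27462904 -290.9739376   130.49916619] [ 1.79955714e+02 -1.42568634e-02  3.14005585e+01] 91.35308682901778
```

View pics/z1.png

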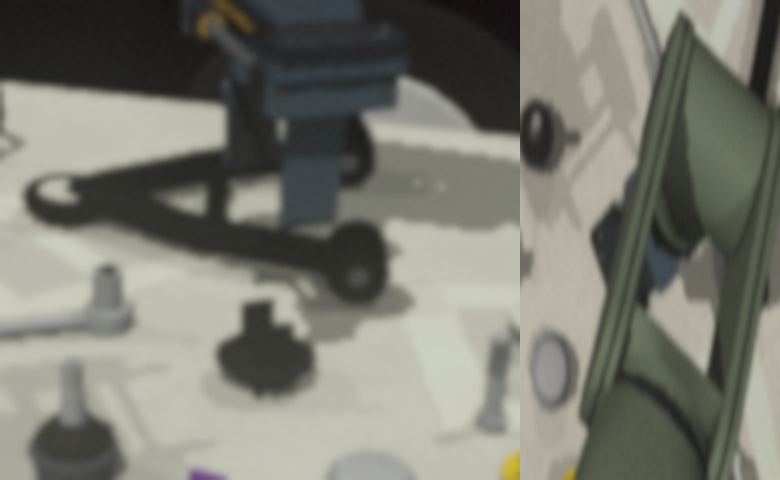

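The side view shows the fingers above the cap, aligned with the ears. I'll go down 104 mm to about z = 26, which is 4 mm above the flange.

Call:
servo_tool(plan=[[[0.5, 0, 40, 0, 0, 0, 1], [0.5, 0, 75, 0, 0, 0, 1], [0.5, 0, 95, 0, 0, 0, 1], [0.5, 0, 104, 0, 0, 0, 1], [0.5, 0, 104, 0, 0, 0, 1], [0.5, 0, 104, 0, 0, 0, 1], [0.5, 0, 104, 0, 0, 0, 0.6], [0.5, 0, 104, 0, 0, 0, 0.6], [0.5, 0, 104, 0, 0, 0, 0.6], [0.5, 0, 104, 0, 0, 0, 0.6]]])

```text
time_s: 2.5
ee_pos: [531.6, -289.8, 26.4]
ee_rot: [180.0, -0.0, 31.5]
force: [0.4, -0.1, 0.1]
gripper_width: 62.2
```

Run:
```python
from h import *
f=grab('side','2'); s=state(); print(s['ee_pos'],s['ee_rot'],s['gripper_width'],s['force'])
a=cv2.resize(f['color'][110:220,220:350],None,fx=6,fy=5,interpolation=cv2.INTER_CUBIC)
cv2.imwrite('pics/z2.png',cv2.cvtColor(np.clip(a*1.6,0,255).astype(np.uint8),cv2.COLOR_RGB2BGR))
```

```text
[ 531.55796087 -289.74953732   26.30036097] [ 1.79966661e+02 -1.46433153e-02  3.15039867e+01] 58.17128134350124 [-0.22278627  0.31370673 -0.10517963]
```

View pics/z2.png

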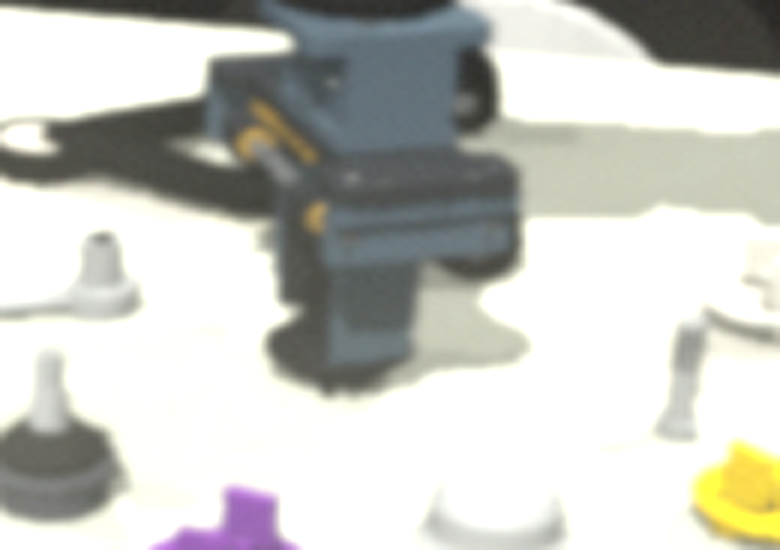

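Call:
servo_tool(plan=[[[0, 0, 0, 0, 0, 0, 0.35], [0, 0, 0, 0, 0, 0, 0.2], [0, 0, 0, 0, 0, 0, 0.2], [0, 0, 0, 0, 0, 0, 0.2], [0, 0, 0, 0, 0, 0, 0.2], [0, 0, 0, 0, 0, 0, 0.2], [0, 0, 0, 0, 0, 0, 0.2], [0, 0, 0, 0, 0, 0, 0.2]]], squeeze=35)

```text
time_s: 3.35
ee_pos: [531.5, -289.8, 26.1]
ee_rot: [180.0, -0.0, 31.5]
force: [-0.7, 0.6, 3.2]
gripper_width: 31.2
```

Run:
```python
from h import *
print(rel([531.4,-289.7,26],[180,0,31.5],[564.5,69.5,156],48.5))
```

```text
(array([ 215.9, -289. , -130. ]), array([-0.    ,  0.    , -0.2967]))
```

Call:
servo_tool(plan=[[[0, 0, -20, 0, 0, 0, 0.2], [0, 0, -60, 0, 0, 0, 0.2], [0, 0, -100, 0, 0, 0, 0.2], [0, 0, -130, 0, 0, 0, 0.2], [0, 0, -130, 0, 0, 0, 0.2], [0, 0, -130, 0, 0, 0, 0.2]]])

```text
time_s: 3.95
ee_pos: [531.2, -289.6, 155.8]
ee_rot: [180.0, -0.0, 31.5]
force: [-1.2, -0.2, -0.7]
gripper_width: 31.2
```

Run:
```python
from h import *
f=grab('side','3'); s=state(); print(s['ee_pos'],s['ee_rot'],s['gripper_width'],s['force'])
a=cv2.resize(f['color'][50:180,220:350],None,fx=5,fy=4.5,interpolation=cv2.INTER_CUBIC)
cv2.imwrite('pics/z3.png',cv2.cvtColor(np.clip(a*1.6,0,255).astype(np.uint8),cv2.COLOR_RGB2BGR))
```

```text
[ 530.56919896 -289.23479644  154.59593761] [-1.79880749e+02  7.01843331e-02  3.14995217e+01] 31.462854238709788 [-0.18040215  0.90564404 -0.94897675]
```

View pics/z3.png

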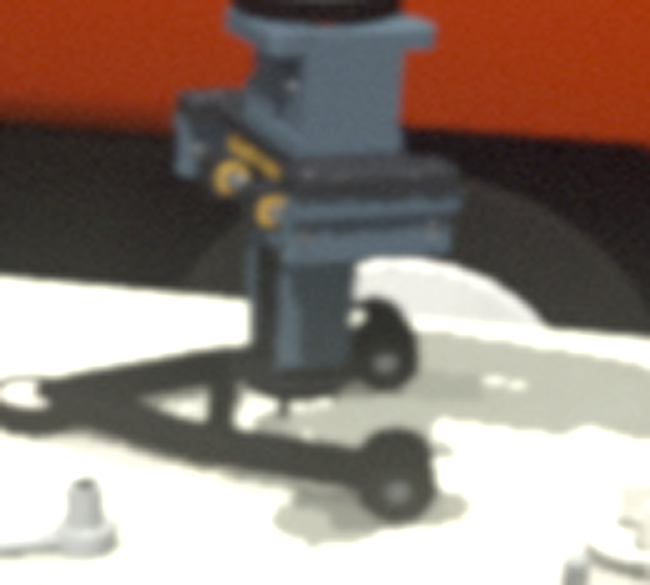

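The cap is held: its flange shows under the fingers at crop (295,380), with one lug hanging below it. Next I'll move it over the hub and turn it 17° toward the imaged slot angle.

Call:
servo_tool(plan=[[[18, -24, 0, 0, 0, 0, 0.2], [42, -56, 0, 0, 0, -0.05, 0.2], [70, -94, 0, 0, 0, -0.1, 0.2], [98, -131, 0, 0, 0, -0.15, 0.2], [126, -169, 0, 0, 0, -0.2, 0.2], [154, -206, 0, 0, 0, -0.25, 0.2], [182, -243, 0, 0, 0, -0.2967, 0.2], [202, -270, 0, 0, 0, -0.2967, 0.2], [215.9, -289, 0, 0, 0, -0.2967, 0.2], [215.9, -289, 0, 0, 0, -0.2967, 0.2], [215.9, -289, 0, 0, 0, -0.2967, 0.2], [215.9, -289, 0, 0, 0, -0.2967, 0.2], [215.9, -289, 0, 0, 0, -0.2967, 0.2]]])

```text
time_s: 5.3
ee_pos: [564.2, 68.3, 155.5]
ee_rot: [-180.0, 0.1, 48.4]
force: [0.1, 0.7, 0.1]
gripper_width: 31.2
```

Run:
```python
from h import *
f=grab('side','4');g=grab('top','4'); s=state(); print(s['ee_pos'],s['ee_rot'],s['gripper_width'],s['force'])
B=lambda a:np.clip(a.astype(float)*1.6,0,255).astype(np.uint8)
a=cv2.resize(f['color'][150:270,150:280],None,fx=3,fy=3,interpolation=cv2.INTER_CUBIC)
b=cv2.resize(g['color'][130:250,125:255],None,fx=3,fy=3,interpolation=cv2.INTER_CUBIC)
cv2.imwrite('pics/z4.png',cv2.cvtColor(B(np.hstack([a,b])),cv2.COLOR_RGB2BGR))
```

```text
[564.43147689  68.48878455 155.82904417] [1.79999707e+02 1.80011957e-02 4.84137179e+01] 31.145614764820404 [ 0.04252818  0.28714225 -1.01043385]
```

View pics/z4.png

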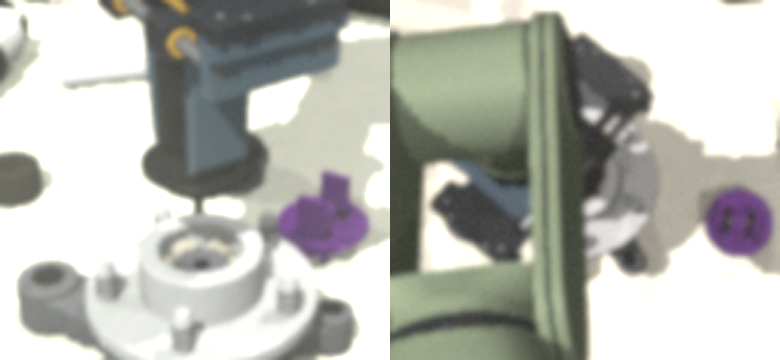

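Run:
```python
from h import *
from scipy.optimize import least_squares
f=load('side','4'); W=cloud(f); C=f['color'].astype(int)
G=cv2.cvtColor(f['color'],cv2.COLOR_RGB2GRAY).astype(np.float32)
print([np.round(proj(f,p)) for p in([564,70,148],[564,70,90])])
def circfix(P,r):
    s=least_squares(lambda c:np.hypot(*(P-c).T)-r,P.mean(0),loss='soft_l1'); return s.x,np.std(s.fun)
# edges along radials at plane z
def edges(c0,z,lo,hi,sgn,angs,th):
    P=[];rs=np.arange(lo,hi,.25)
    for a in np.radians(angs):
        q=np.array([proj(f,[c0[0]+r*np.cos(a),c0[1]+r*np.sin(a),z]) for r in rs],np.float32)
        s=cv2.remap(G,q[:,0],q[:,1],cv2.INTER_CUBIC).ravel(); d=np.gradient(s)*sgn
        k=d.argmax()
        if d[k]>th: P.append([c0[0]+rs[k]*np.cos(a),c0[1]+rs[k]*np.sin(a)])
    return np.array(P)
# flange lower edge: camera side is +y (az of camera from cap)
cd=np.array([356-564,624-70]); az=np.degrees(np.arctan2(cd[1],cd[0])); print('az',az)
for z in(147,148,149):
  c=np.array([564.,70.])
  for _ in range(3):
    P=edges(c,z,25,42,1,az+np.arange(-85,86,5),1.5); c,e=circfix(P,33)
  s=least_squares(lambda p:np.hypot(P[:,0]-p[0],P[:,1]-p[1])-p[2],[*c,33],loss='soft_l1')
  print(z,len(P),c,e,'free',s.x)
c=np.array([564.,70.])
for _ in range(3):
    P=edges(c,90,20,30,1,az+180+np.arange(-60,61,5),1.0); d,e=circfix(P,25.2)
    P2=edges(c,90,31,44,-1,az+np.arange(-80,81,5),1.0); c2,e2=circfix(P2,37); print('mouth far',d,e,len(P),'rim near',c2,e2,len(P2)); c=c2
# depth of flange rim
yy,xx=np.mgrid[:384,:512]
m=(G<75)&(abs(xx-217)<24)&(yy>195)&(yy<216)
X=W[m]; X=X[np.isfinite(X[:,0])&(X[:,2]>140)&(X[:,2]<158)]; print(len(X),X.mean(0))
t=(X[:,2]>144)
for zlo in(140,144,148,152): 
    q=X[(X[:,2]>=zlo)&(X[:,2]<zlo+4)]; print(zlo,len(q),q[:,:2].mean(0) if len(q) else 0, np.percentile(q[:,1],[10,90]) if len(q) else 0)
```

```text
[array([216., 204.]), array([217., 232.])]
az 110.57870968814542
147 35 [557.76003602  71.69632029] 2.061945448186855 free [558.45620136  70.3381698   34.14542619]
148 35 [557.35985077  72.83171233] 2.09732271117262 free [557.95085189  71.68132189  34.00052386]
149 35 [556.77358758  74.390181  ] 1.8675189071845926 free [557.60031798  72.80042884  34.4211477 ]
mouth far [562.38785688  70.97350729] 2.1478590001107647 20 rim near [564.05943412  71.96992335] 0.8326526632139059 28
mouth far [562.44025852  70.97010438] 1.6107584043887078 20 rim near [563.89769083  71.77827148] 0.6385169995044234 28
mouth far [562.38110932  70.80628663] 2.1093455201791493 20 rim near [563.95132216  71.82392391] 0.6403525581451813 28
389 [560.09473118  83.88508688 151.40804917]
140 5 [553.53647939  90.79316996] [88.49867055 92.51381746]
144 5 [547.55266359  94.36896533] [86.70660695 99.80525817]
148 292 [560.58112789  84.56790808] [69.07794837 99.36335115]
152 70 [559.29209554  81.55909451] [66.99763028 94.67778262]
```

Run:
```python
from h import *
f=load('side','4'); im=cv2.cvtColor(np.clip(f['color'].astype(float)*1.6,0,255).astype(np.uint8),cv2.COLOR_RGB2BGR)
u0,v0,s=185,180,9
a=cv2.resize(im[v0:v0+65,u0:u0+70],None,fx=s,fy=s,interpolation=cv2.INTER_CUBIC)
def circ(c,z,r,col):
    A=np.radians(np.arange(0,361,5))
    q=np.array([proj(f,[c[0]+r*np.cos(t),c[1]+r*np.sin(t),z]) for t in A]); q=((q-[u0,v0]+.5)*s).astype(int)
    cv2.polylines(a,[q],False,col,1)
for (c,z,r,col) in [((564,70),152,33,(0,255,0)),((564,70),148,33,(0,255,0)),((561,71),148,33,(0,0,255)),((561,71),152,33,(0,0,255)),((564,71.3),90,37,(255,0,0)),((564,71.3),90,25.2,(255,0,0))]: circ(c,z,r,col)
cv2.imwrite('pics/z5.png',a)
g=cv2.cvtColor(f['color'],cv2.COLOR_RGB2GRAY)
for v in(199,201,203,205,207,209,211,213,215): print(v,g[v,190:248].tolist())
```

```text
199 [197, 196, 196, 196, 195, 195, 193, 186, 165, 131, 96, 72, 61, 56, 55, 53, 53, 53, 51, 52, 51, 57, 67, 75, 77, 73, 70, 71, 69, 70, 69, 69, 69, 68, 68, 68, 68, 67, 67, 68, 66, 63, 56, 49, 49, 47, 50, 60, 81, 106, 122, 129, 130, 130, 130, 130, 130, 130]
201 [198, 196, 196, 196, 196, 193, 182, 151, 105, 71, 60, 58, 57, 57, 56, 56, 55, 53, 53, 53, 53, 57, 65, 74, 77, 73, 70, 71, 71, 71, 70, 71, 69, 69, 70, 69, 68, 68, 68, 66, 65, 62, 53, 46, 47, 46, 48, 54, 67, 94, 119, 129, 130, 131, 130, 129, 131, 130]
203 [195, 195, 195, 195, 193, 186, 164, 118, 72, 60, 58, 58, 58, 58, 58, 58, 57, 58, 57, 56, 54, 57, 66, 74, 78, 73, 70, 70, 70, 70, 69, 70, 68, 67, 65, 64, 62, 59, 58, 54, 52, 51, 48, 47, 47, 51, 56, 61, 69, 94, 118, 128, 129, 129, 129, 129, 129, 130]
205 [195, 194, 194, 194, 193, 186, 162, 116, 71, 61, 59, 58, 59, 57, 57, 57, 58, 58, 58, 57, 57, 58, 65, 74, 77, 73, 68, 68, 67, 64, 62, 59, 57, 54, 51, 51, 49, 47, 48, 50, 50, 49, 50, 49, 50, 51, 58, 65, 84, 106, 119, 123, 125, 127, 127, 127, 129, 130]
207 [195, 194, 195, 195, 195, 192, 178, 140, 90, 66, 60, 59, 58, 58, 57, 58, 56, 57
[... 538 characters left out ...]
7, 55, 55, 54, 54, 54, 54, 54, 53, 53, 54, 54, 52, 52, 51, 51, 51, 52, 53, 54, 55, 56, 62, 76, 94, 110, 118, 120, 120, 120, 120, 120, 120, 120, 120]
213 [195, 194, 196, 196, 197, 198, 196, 195, 195, 194, 194, 190, 181, 170, 154, 129, 100, 76, 66, 63, 61, 61, 63, 63, 62, 60, 58, 56, 56, 55, 54, 53, 54, 54, 54, 55, 55, 58, 58, 61, 61, 62, 66, 76, 91, 102, 111, 117, 119, 120, 120, 120, 120, 120, 121, 121, 120, 120]
215 [197, 196, 196, 196, 197, 196, 196, 195, 195, 196, 196, 197, 196, 194, 191, 187, 177, 163, 150, 133, 115, 105, 92, 78, 66, 56, 55, 61, 74, 83, 86, 96, 113, 123, 127, 125, 120, 109, 104, 105, 103, 105, 109, 114, 118, 120, 120, 120, 120, 120, 120, 121, 121, 121, 120, 121, 121, 119]
```

View pics/z5.png

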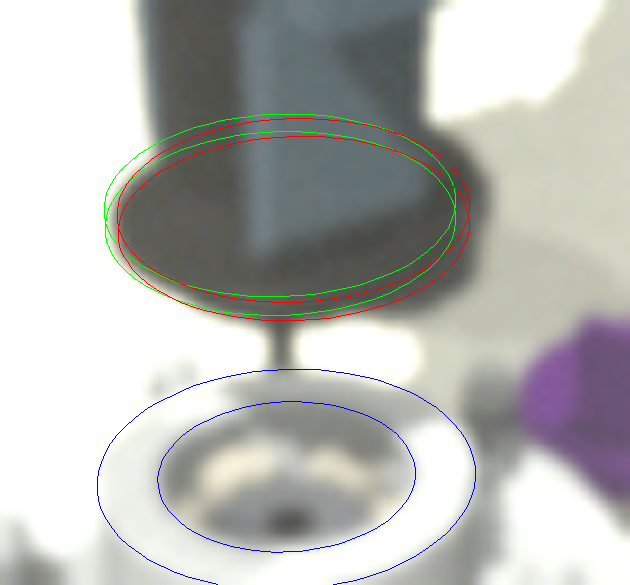

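Run:
```python
from h import *
f=load('side','4'); W=cloud(f)
for v in range(194,217,2):
    print(v,' '.join(f"{W[v,u,0]:.0f},{W[v,u,1]:.0f},{W[v,u,2]:.0f}" for u in list(range(195,212,3))+list(range(228,246,2))))
```

```text
194 713,-184,0 706,-185,1 591,68,162 585,69,163 579,69,164 574,68,165 539,78,176 536,76,176 534,73,174 601,-149,39 615,-213,1 610,-213,2 607,-219,-1 601,-218,0 597,-221,-0
196 710,-177,-1 703,-178,0 591,67,157 585,70,160 579,70,161 575,66,160 539,79,173 536,77,173 534,73,171 597,-139,40 596,-151,33 609,-207,-1 603,-206,1 598,-207,1 594,-210,0
198 706,-167,0 698,-166,2 593,65,152 585,69,156 579,70,157 575,67,156 539,79,169 536,78,169 533,75,168 597,-138,35 594,-143,33 594,-160,23 600,-197,1 596,-200,0 591,-201,0
200 702,-157,0 595,72,151 591,70,151 585,69,151 580,70,153 575,67,152 539,79,165 537,75,163 534,73,163 537,54,151 592,-136,32 591,-150,24 598,-190,-0 593,-190,0 588,-190,2
202 699,-149,0 593,78,151 589,75,150 583,75,152 578,74,152 573,73,152 539,79,161 537,75,160 538,61,151 534,62,152 592,-137,26 589,-143,23 595,-180,0 590,-179,2 586,-184,-0
204 696,-141,-0 590,85,152 585,83,152 581,81,151 576,80,151 571,79,152 542,70,152 539,69,151 535,70,153 533,65,150 591,-133,23 587,-136,22 593,-171,0 589,-174,-1 584,-174,0
206 692,-132,0 589,89,150 584,87,150 579,86,151 574,85,151 569,84,
[... 277 characters left out ...]
0
210 686,-116,-0 680,-121,-2 579,99,151 574,99,151 569,97,151 564,98,153 537,87,151 534,84,150 597,-123,12 595,-129,8 591,-134,6 590,-145,0 585,-146,0 581,-148,-0 576,-148,1
212 682,-108,-0 675,-108,2 668,-110,1 573,102,150 568,101,150 563,101,151 536,88,148 601,-120,7 598,-124,6 594,-129,3 592,-137,-1 587,-137,-0 583,-139,-1 579,-140,-1 574,-142,-1
214 679,-101,-1 673,-104,-1 665,-102,1 659,-104,1 571,94,141 563,101,147 606,-119,2 602,-121,1 598,-125,-1 594,-126,-0 589,-127,0 584,-128,0 580,-129,1 576,-133,-1 572,-134,-1
216 677,-95,-2 669,-94,1 663,-96,1 657,-99,-1 650,-100,-0 643,-100,1 604,-113,0 599,-114,1 595,-115,1 591,-118,0 587,-119,0 582,-121,-0 578,-123,-1 574,-126,-2 569,-125,-1
```

Run:
```python
from h import *
from scipy.optimize import least_squares
f=load('side','4'); W=cloud(f); yy,xx=np.mgrid[:384,:512]
m=(abs(xx-216)<26)&(yy>185)&(yy<218)&(W[...,2]>140)&(W[...,1]>0)
# lowest and side outline of m within rows>=200, as rays at z=148 (lower edge)
cs,_=cv2.findContours(m.astype(np.uint8),cv2.RETR_EXTERNAL,cv2.CHAIN_APPROX_NONE); c=max(cs,key=cv2.contourArea)[:,0]
for z in(147.5,148,):
    P=[]
    for u,v in c:
        if v<=205 or v>=214.5: continue
        P.append(ray(f,u,v+0.4,z)[:2])
    P=np.array(P)
    s=least_squares(lambda p:np.hypot(P[:,0]-p[0],P[:,1]-p[1])-33,[564,70],loss='soft_l1'); print(z,len(P),s.x,np.std(s.fun))
X=W[m&(abs(W[...,2]-151.5)<3)]
print(len(X),X[:,2].mean(), np.percentile(X[:,0],[.5,99.5]),np.percentile(X[:,1],[1,99.5]))
# fraction radial check: top-face points boundary
hull=cv2.convexHull(X[:,:2].astype(np.float32))[:,0]
s=least_squares(lambda p:np.hypot(hull[:,0]-p[0],hull[:,1]-p[1])-33,[564,70],loss='soft_l1'); print('hull',s.x,np.round(s.fun,1))
# same for rim
f0=load('side','0');W0=cloud(f0)
n=(np.hypot(xx-217,yy-235)<30)&(abs(W0[...,2]-90)<3)
X=W0[n]; hull=cv2.convexHull(X[:,:2].astype(np.float32))[:,0]
s=least_squares(lambda p:np.hypot(hull[:,0]-p[0],hull[:,1]-p[1])-37,[564,70],loss='soft_l1'); print('rimhull',s.x,np.round(s.fun,1))
```

```text
147.5 35 [563.94180514  69.68445001] 0.7524241265431831
148 35 [563.67309356  70.39063144] 0.7566125856227268
370 151.22097083756228 [531.58309798 594.66483252] [ 56.10539395 102.1617359 ]
hull [563.40201815  70.21575999] [-0.2  0.1  0.1  0.6 -0.1 -0.9 -0.9 -0.5 -0.3  0.   0.6  1.1 -0.7 -0.4
 -0.6 -0.4 -0.4 -1.1 -1. ]
rimhull [563.08268982  71.12441984] [21.9  0.4 -0.1  0.1 -0.4 -0.5 -0.6 20.5 15.8 -0.7 -1.4  0.2 -0.1  0.2]
```

Call:
servo_tool(plan=[[[1, -0.4, 10, 0, 0, 0, 0.2], [1, -0.4, 20, 0, 0, 0, 0.2], [1, -0.4, 30, 0, 0, 0, 0.2], [1, -0.4, 36, 0, 0, 0, 0.2], [1, -0.4, 36, 0, 0, 0, 0.2], [1, -0.4, 36, 0, 0, 0, 0.2], [1, -0.4, 36, 0, 0, 0, 0.2]]])

```text
time_s: 6.1
ee_pos: [565.2, 70.6, 120.3]
ee_rot: [180.0, -0.0, 48.5]
force: [-0.5, -0.6, -1.4]
gripper_width: 31.2
```

Call:
servo_tool(plan=[[[0, 0, 1, 0, 0, 0, 0.2], [0, 0, 2, 0, 0, 0, 0.2], [0, 0, 3, 0, 0, 0, 0.2], [0, 0, 4, 0, 0, 0, 0.2], [0, 0, 5, 0, 0, 0, 0.2], [0, 0, 6, 0, 0, 0, 0.2], [0, 0, 6, 0, 0, 0, 0.2]]])

```text
time_s: 6.8
ee_pos: [564.9, 70.3, 113.8]
ee_rot: [180.0, 0.0, 48.5]
force: [-0.1, -1.0, -0.9]
gripper_width: 31.4
```

Run:
```python
from h import *
from scipy.optimize import least_squares
f=grab('side','6'); W=cloud(f); yy,xx=np.mgrid[:384,:512]; s=state(); print(s['ee_pos'],s['force'])
zb=s['ee_pos'][2]-8
m=(abs(xx-216)<26)&(yy>200)&(yy<240)&(abs(W[...,2]-zb-4)<3.5)&(W[...,1]>30)
X=W[m]; print(len(X),np.median(X[:,2]))
hull=cv2.convexHull(X[:,:2].astype(np.float32))[:,0]
q=least_squares(lambda p:np.hypot(hull[:,0]-p[0],hull[:,1]-p[1])-33,[564,70],loss='soft_l1'); print('hull',q.x,np.round(q.fun,1))
im=cv2.cvtColor(np.clip(f['color'].astype(float)*1.6,0,255).astype(np.uint8),cv2.COLOR_RGB2BGR)
u0,v0,k=185,195,9
a=cv2.resize(im[v0:v0+65,u0:u0+70],None,fx=k,fy=k,interpolation=cv2.INTER_CUBIC)
def circ(c,z,r,col):
    A=np.radians(np.arange(0,361,5))
    q=np.array([proj(f,[c[0]+r*np.cos(t),c[1]+r*np.sin(t),z]) for t in A]); q=((q-[u0,v0]+.5)*k).astype(int)
    cv2.polylines(a,[q],False,col,1)
circ((564,71.3),zb,33,(0,255,0));circ((564,71.3),zb+4,33,(0,255,0));circ((564,71.3),90,37,(255,0,0))
cv2.imwrite('pics/z6.png',a)
```

```text
[564.89184513  70.3057761  113.83937554] [ 0.27736751 -0.76357671 -1.53736835]
383 109.55336463424798
hull [563.91661493  72.5567432 ] [ 0.1 -0.2  0.  -0.4  0.1 -0.3 -0.7 -0.2  1.6  0.3 -0.3 -0.9 -0.6 -0.4
 -0.7 -1.3 -0.3 -0.3 -0.4 -0.9 -1.  -0.7]
```

View pics/z6.png

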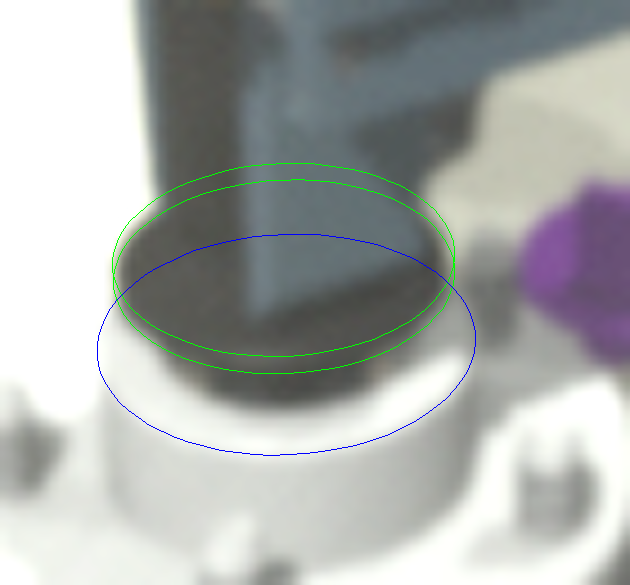

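The green and blue overlays show the cap centred to within about 1 mm. I'll nudge it back 0.7 mm and lower it further.

Call:
servo_tool(plan=[[[-0.6, 0.3, 0, 0, 0, 0, 0.2], [-0.6, 0.3, 1, 0, 0, 0, 0.2], [-0.6, 0.3, 2, 0, 0, 0, 0.2], [-0.6, 0.3, 3, 0, 0, 0, 0.2], [-0.6, 0.3, 4, 0, 0, 0, 0.2], [-0.6, 0.3, 5, 0, 0, 0, 0.2], [-0.6, 0.3, 5, 0, 0, 0, 0.2]]])

```text
time_s: 7.55
ee_pos: [564.5, 69.9, 108.7]
ee_rot: [-180.0, 0.0, 48.5]
force: [-0.0, 1.1, 0.0]
gripper_width: 31.1
```

Call:
servo_tool(plan=[[[0, 0, 0.7, 0, 0, 0, 0.2], [0, 0, 1.4, 0, 0, 0, 0.2], [0, 0, 2, 0, 0, 0, 0.2], [0, 0, 2, 0, 0, 0, 0.2]]])

```text
time_s: 7.95
ee_pos: [564.7, 69.9, 106.9]
ee_rot: [180.0, 0.0, 48.5]
force: [0.3, -0.1, -1.1]
gripper_width: 31.4
```

Call:
servo_tool(plan=[[[0, 0, 0.5, 0, 0, 0, 0.2], [0, 0, 1, 0, 0, 0, 0.2], [0, 0, 1.5, 0, 0, 0, 0.2], [0, 0, 2, 0, 0, 0, 0.2]]])

```text
time_s: 8.35
ee_pos: [564.7, 69.6, 104.9]
ee_rot: [180.0, 0.0, 48.5]
force: [-0.1, -1.3, 0.1]
gripper_width: 31.5
```

Call:
servo_tool(plan=[[[0, 0, 0.4, 0, 0, 0, 0.2], [0, 0, 0.8, 0, 0, 0, 0.2], [0, 0, 1.2, 0, 0, 0, 0.2]]])

```text
time_s: 8.65
ee_pos: [564.7, 69.6, 103.7]
ee_rot: [180.0, 0.0, 48.5]
force: [-0.1, -2.2, 0.9]
gripper_width: 31.1
```

Call:
servo_tool(plan=[[[0, 0, 0.4, 0, 0, 0, 0.2], [0, 0, 0.8, 0, 0, 0, 0.2], [0, 0, 0.8, 0, 0, 0, 0.2]]])

```text
time_s: 8.95
ee_pos: [564.7, 69.6, 102.9]
ee_rot: [180.0, 0.0, 48.5]
force: [0.1, -3.5, 0.2]
gripper_width: 30.9
```

Call:
servo_tool(plan=[[[-0.4, 0.3, 0, 0, 0, 0, 0.2], [-0.4, 0.3, 0.4, 0, 0, 0, 0.2], [-0.4, 0.3, 0.8, 0, 0, 0, 0.2], [-0.4, 0.3, 0.8, 0, 0, 0, 0.2]]])

```text
time_s: 9.35
ee_pos: [564.6, 69.5, 102.0]
ee_rot: [-180.0, -0.0, 48.5]
force: [-0.2, -1.0, -0.4]
gripper_width: 30.7
```

Call:
servo_tool(plan=[[[0, 0, 0.4, 0, 0, 0, 0.2], [0, 0, 0.8, 0, 0, 0, 0.2], [0, 0, 0.8, 0, 0, 0, 0.2]]])

```text
time_s: 9.65
ee_pos: [564.6, 69.5, 101.2]
ee_rot: [-180.0, -0.0, 48.5]
force: [0.2, -1.6, -0.8]
gripper_width: 31.3
```

No vertical force at 3 mm below crown level, so the lugs are entering the slots. I'll continue gently down to flush.

Call:
servo_tool(plan=[[[-0.1, 0.1, 0.5, 0, 0, 0, 0.2], [-0.1, 0.1, 1, 0, 0, 0, 0.2], [-0.1, 0.1, 1.5, 0, 0, 0, 0.2], [-0.1, 0.1, 1.5, 0, 0, 0, 0.2]]])

```text
time_s: 10.05
ee_pos: [564.6, 69.4, 99.7]
ee_rot: [-180.0, -0.0, 48.5]
force: [0.8, 1.2, 0.1]
gripper_width: 31.4
```

Call:
servo_tool(plan=[[[0, 0, 0.4, 0, 0, 0, 0.2], [0, 0, 0.8, 0, 0, 0, 0.2], [0, 0, 1, 0, 0, 0, 0.2]]])

```text
time_s: 10.35
ee_pos: [564.6, 69.3, 98.8]
ee_rot: [180.0, 0.0, 48.5]
force: [0.1, -1.0, 0.0]
gripper_width: 31.4
```

Call:
servo_tool(plan=[[[0, 0, 0.3, 0, 0, 0, 0.2], [0, 0, 0.5, 0, 0, 0, 0.2]]])

```text
time_s: 10.55
ee_pos: [564.6, 69.2, 98.3]
ee_rot: [180.0, 0.0, 48.5]
force: [-0.0, 0.1, -0.4]
gripper_width: 31.1
```

Call:
servo_tool(plan=[[[0, 0, 0.3, 0, 0, 0, 0.2], [0, 0, 0.5, 0, 0, 0, 0.2]]])

```text
time_s: 10.75
ee_pos: [564.7, 69.3, 98.1]
ee_rot: [180.0, -0.0, 48.5]
force: [-2.0, -0.5, 3.1]
gripper_width: 31.4
```

Call:
servo_tool(plan=[[[0, 0, 0.3, 0, 0, 0, 0.2], [0, 0, 0.3, 0, 0, 0, 0.2]]])

```text
time_s: 10.95
ee_pos: [564.7, 69.3, 98.1]
ee_rot: [180.0, -0.0, 48.5]
force: [-2.2, 0.8, 6.5]
gripper_width: 31.3
```

Call:
servo_tool(plan=[[[0, 0, 0.3, 0, 0, 0, 0.2], [0, 0, 0.3, 0, 0, 0, 0.2]]])

```text
time_s: 11.15
ee_pos: [564.7, 69.3, 98.1]
ee_rot: [180.0, -0.0, 48.5]
force: [-2.7, -0.3, 7.3]
gripper_width: 31.0
```

Firm contact came at TCP z = 98.1, against 98 predicted for flush. I'll check it visually before releasing.

```bash
cat > chk.py <<'E'
from h import *
import sys
t=sys.argv[1]
f=grab('side',t); s=state(); print(s['ee_pos'],s['force'],s['gripper_width'])
W=cloud(f); yy,xx=np.mgrid[:384,:512]
G=cv2.cvtColor(f['color'],cv2.COLOR_RGB2GRAY)
m=(abs(xx-217)<20)&(yy>218)&(yy<244)&(G<75)&(W[...,2]<98)&(W[...,2]>85)
print('flange z',m.sum(),np.median(W[m][:,2]))
im=cv2.cvtColor(np.clip(f['color'].astype(float)*1.6,0,255).astype(np.uint8),cv2.COLOR_RGB2BGR)
cv2.imwrite(f'pics/c{t}.png',cv2.resize(im[190:255,180:255],None,fx=8,fy=8,interpolation=cv2.INTER_CUBIC))
E
python3 chk.py 7
```

```text
[564.68450386  69.26648987  98.11014166] [-2.161525    0.01753539  6.46914048] 31.08519727594832
flange z 318 94.14767072782335
```

View pics/c7.png

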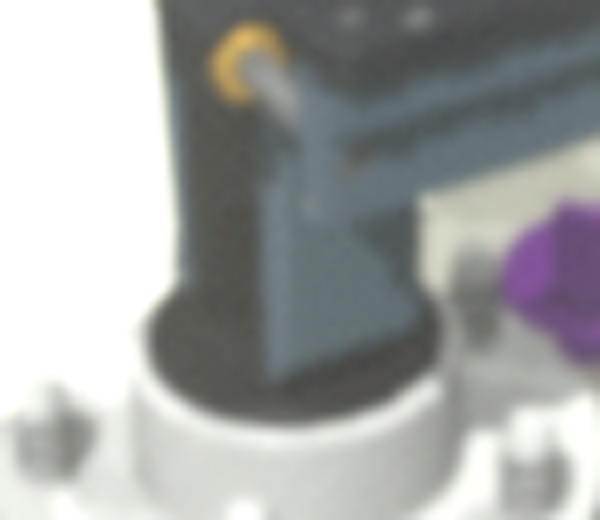

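The flange top reads 94.1 mm and sits flush on the rim all round. Now I'll open slowly so the tabs can spring out.

Call:
servo_tool(plan=[[[0, 0, 0, 0, 0, 0, 0.36], [0, 0, 0, 0, 0, 0, 0.4], [0, 0, 0, 0, 0, 0, 0.44], [0, 0, 0, 0, 0, 0, 0.48], [0, 0, 0, 0, 0, 0, 0.55], [0, 0, 0, 0, 0, 0, 0.6], [0, 0, 0, 0, 0, 0, 0.6], [0, 0, 0, 0, 0, 0, 0.6]]])

```text
time_s: 12.0
ee_pos: [564.6, 69.2, 97.0]
ee_rot: [-180.0, 0.0, 48.5]
force: [-0.4, -0.4, 0.0]
gripper_width: 55.0
```

Call:
servo_tool(plan=[[[0, 0, -3, 0, 0, 0, 0.65], [0, 0, -10, 0, 0, 0, 0.65], [0, 0, -30, 0, 0, 0, 0.65], [0, 0, -60, 0, 0, 0, 0.65], [0, 0, -95, 0, 0, 0, 0.65], [0, 0, -120, 0, 0, 0, 0.65], [0, 0, -120, 0, 0, 0, 0.65]]])

```text
time_s: 12.7
ee_pos: [567.0, 69.5, 222.1]
ee_rot: [179.6, -0.4, 48.5]
force: [0.9, -0.1, 1.0]
gripper_width: 59.7
```

```bash
python3 chk.py 8; python3 -c "
from h import *
print(rel([564.7,69.3,218],[180,0,48.5],[430,-150,300],48.5))
f=load('side','8');W=cloud(f);yy,xx=np.mgrid[:384,:512]
E=W[(abs(xx-217)<22)&(abs(yy-222)<22)&(W[...,2]>112)&(W[...,2]<128)&(W[...,1]>0)];print(len(E),E.mean(0),np.percentile(E[:,2],95))
d=E[:,:2]-E[:,:2].mean(0);v=np.array([-.749,.663]);s=d@v;print(np.histogram(s,bins=np.arange(-32,33,4)))
"
```

```text
[565.66937331  69.36053621 219.59410271] [-0.10864494 -0.22922815 -0.59656456] 59.79372840974812
flange z 368 94.19254650971288
(array([-253.5,   44.4,  -82. ]), array([0., 0., 0.]))
167 [563.00553379  73.67437404 118.63128092] 123.01375594499491
(array([ 0,  2, 20, 55,  0,  0,  0,  0,  0,  0,  1, 27, 62,  0,  0,  0]), array([-32, -28, -24, -20, -16, -12,  -8,  -4,   0,   4,   8,  12,  16,
        20,  24,  28,  32]))
```

View pics/c8.png

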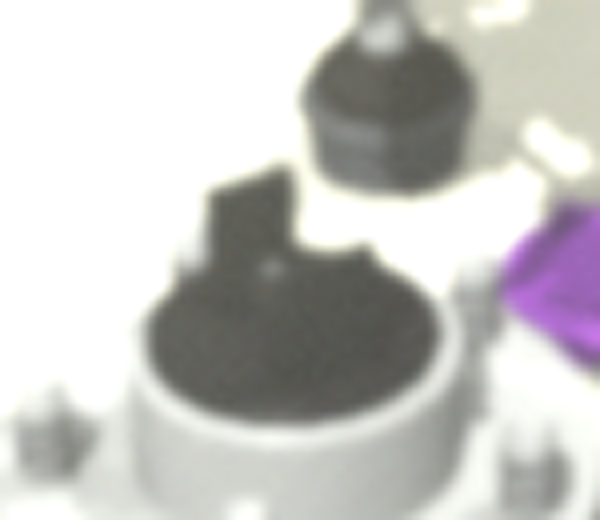

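The cap stays flush with nothing touching it. The ear faces stand about 36 mm apart (near outer face to far inner face), the same as when free. I'll move the arm clear and check from the top as well.

Call:
servo_tool(plan=[[[-25, 5, -20, 0, 0, 0, 0.65], [-60, 10, -40, 0, 0, 0, 0.65], [-105, 18, -60, 0, 0, 0, 0.65], [-150, 26, -80, 0, 0, 0, 0.65], [-195, 34, -80, 0, 0, 0, 0.65], [-230, 40, -80, 0, 0, 0, 0.65], [-250, 44, -80, 0, 0, 0, 0.65], [-250, 44, -80, 0, 0, 0, 0.65], [-250, 44, -80, 0, 0, 0, 0.65], [-250, 44, -80, 0, 0, 0, 0.65]]])

```text
time_s: 13.75
ee_pos: [432.2, -146.3, 296.6]
ee_rot: [-179.9, -0.0, 48.6]
force: [0.4, -0.3, -0.0]
gripper_width: 59.3
```

```bash
python3 chk.py 9
python3 - <<'E'
from h import *
g=grab('top','9'); W=cloud(g); yy,xx=np.mgrid[:384,:512]
n=np.hypot(xx-188,yy-188)<18
F=W[n&(abs(W[...,2]-94)<5)]; E=W[n&(W[...,2]>112)]
v=np.array([-.749,.663])
print(F.mean(0),len(E),E.mean(0)); s=(E[:,:2]-E[:,:2].mean(0))@v; print('ear sep',s[s>0].mean()-s[s<0].mean())
W0=cloud(load('top','0'));E=W0[(np.hypot(xx-316,yy-200)<17)&(W0[...,2]>42)];s=(E[:,:2]-E[:,:2].mean(0))@np.array([-.522,.853]);print('free sep at start',s[s>0].mean()-s[s<0].mean())
cv2.imwrite('pics/t9.png',cv2.cvtColor(g['color'],cv2.COLOR_RGB2BGR))
E
```

```text
[ 432.35652263 -146.25257198  296.75792816] [-0.15279636 -0.18394005  1.104396  ] 59.118255272136075
flange z 379 94.09147900271192
[563.25499981  66.14379799  92.82588066] 41 [563.98689679  67.72535221 120.87653171]
ear sep 36.48310774438802
free sep at start 36.64507046659582
```

View pics/t9.png

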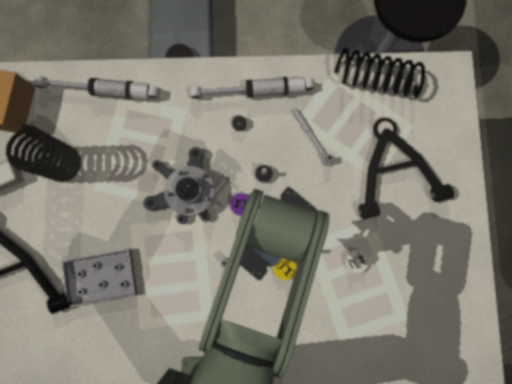

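The top view shows the cap seated in the hub at about (188,188). The ears are 36.5 mm apart, against 36.6 mm free at the start. The bystanders I can see are unmoved, and I'm handing the job in.

```bash
python3 -c "
from workcell import *
print(job_done())"
```

```text
the job is handed in; nothing more can be done
None
```

The black cap is in the hub with its flange flush on the rim, and I handed the job in at about 14 s of the 58 s allowed.

I read the nut's slot angle from the top picture (about 48.5°, repeating every 60°). I pinched the ears at 35 N, turned the cap 17° to match, centred it over the mouth with the side camera and lowered it in small steps. The lugs dropped into the slots without any searching. The vertical force was about zero until firm contact at 98.1 mm tool height, where 98 was predicted for flush, and it stayed under 8 N.

**Last checks:**
- **Flange:** its top reads 94.1 mm in the side view (94 expected). The top view averages 92.8 mm over a looser mask.
- **Tabs:** the ears are 36.5 mm apart, against 36.6 mm when free at the start, so the tabs have sprung out. The teeth under the lip cannot be seen directly.
- **Robot:** the gripper is open and well clear of the cap.
- **Other parts:** those visible in the last top picture look unmoved. The arm covered the area around the yellow cap, so I could not check there, but I touched nothing in it.
- **Disagreement:** the two cameras put the hub about 2 mm apart, within their stated calibration. I went by the side view, comparing cap and hub directly.

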